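# Unhook the deep bin from its holder and pack the tin case in it

### The arm

A 6-joint arm with a two-finger parallel gripper is mounted at the origin on the work surface. World frame = base frame: x ahead of the robot, y to its left, z up, the work surface at z = 0. Lengths are in m, angles in rad, forces in N, time in s.
With the tool pointing down it reaches from about 0.375 to 0.975 m from the base axis. Payload 3.8 kg.
Tool frame: the origin (TCP) lies midway between the tips of the shut fingers; the grasp point (between the pads) lies 19 mm behind it (r.hold_point_z is the distance from the TCP to the grasp point, in m); z points along the fingers, y is the direction in which the jaws open and shut (so a half turn about z gives the same grasp; the last joint's range is limited). The gripper opens to 88 mm and grips with 3 to 60 N. Pads are 18 mm wide; open, the fingers measure 123 mm over their backs; the gripper's body (75 mm by 187 mm) begins 45 mm behind the grasp point.
Start: joints at [1.188, 0.264, 1.604, -0, 1.274, -0.037], TCP at [0.229, 0.635, 0.239] pointing down, gripper open.
Joint ranges: [-2.63, 2.63], [-0.94, 2.18], [0.31, 2.57], [-1.31, 4.45], [0, 2.66], [-2.55, 2.55]. Speed limits (rad/s): [2.57, 2.57, 3.14, 3.14, 3.14, 3.14].

### API

Orientations are given as a unit quaternion [w, x, y, z].
In Python, from workcell import monitor, capture, ticket, r gives the robot as it stands.
- The arm moves only by the tool send_rows, never from a script. Its arguments are lists of equal length, an entry for each row: "angular": the turn, a rotation vector about the world's x, y, z in degrees, a list of three; "translation": the shift along the world's x, y, z in m, a list of three; "fingers": the opening, from 0 (shut) to 1 (fully open). A call has 1 to 20 rows; each row is the pose to reach, as a shift and turn from the pose commanded when the call began; what a row does not reach only later rows make up. A row lasts 1/12 s, in which the tool goes at most 41.7 mm and 7.16 degrees, less where a joint would pass 70% of its speed; a pose out of reach is approached as far as the arm can. A call with a gripper value outside its range is refused whole. The fingers move at their own pace and stop on an object; the grip force is fixed at half the most. Time passes only in rows, so rows that repeat a pose let the fingers close. It gives the time, the measured TCP pose, the force and the opening at its end, in the units of the state.
- monitor.sense(): the state, without advancing time (a new reading comes with each control period).
- capture(name): name is "side" or "top"; returns a dict with "image" (400x640x3 uint8, blue, green, red), "K" (3x3 intrinsics, pixels), "k1" (the pictures are not rectified: a ray, as slopes to the right and down, at radius r is drawn at 1 + k1 r^2 times it, then the intrinsics apply), "R" (3x3) and "t" (3): a world point X has camera coordinates R X + t. Camera axes: x right, y down, z forward; pixel columns grow to the right and rows downward; lengths in m; the calibration is good to about 2 mm. A picture is of the moment at which its call begins. There is no depth.
- ticket.close_job(): hands the job in, once; it reports no verdict.
The state is a dict: "time": time; "joints": joint angles; "joint_velocities": joint speeds; "joint_efforts": joint torques, N m; "eef_pos": TCP position; "ee_rot": TCP orientation; "ft_force": force on the tool from outside, world axes, zero at the start; "ft_torque": the same for the moment, N m; "width": finger opening in m.
Only numpy, scipy, OpenCV 4.12 (cv2) and the standard library are available. Lean on these libraries where they do the work, as an engineer would, in place of code of your own. Each camera call takes 0.05 s, during which the arm holds its last target. There are 200 camera calls.

### The job

Take the deep bin out of its holder: raise its front and tilt it back so that it clears the front lip, draw it forward from under the rear keeper strip without forcing it, and set it down gently, upright, in the middle of the round cork mat. The hexagonal tin is standing on that mat, so set it aside first; finally lower it gently, upright, into the bin on the mat. Leave the other things where they are.

Things in the scene. Friction and masses are not known exactly. Their poses are not given: they have to be found in the camera images.
- deep_bin: The deeper of two grey plastic open bins: 120 (x) x 90 (y) x 65 mm to the rim, walls and floor 4 mm, about 300 g. Origin: underside centre; z up, front -x. Rear wall rises as a full-width tongue to z 80 (4 mm thick), held under the keeper. Upright pull tab at the front, to grip from above: x -60 to -50, 50 mm wide in y, centred, top z 115. Starts seated in its holder, 2 to 8 mm play all round.
- deep_holder: White plastic holder of the deep bin; immovable. Origin at shelf level, below the centre of the seated bin; z up, open front faces -x, y across. Base plate 6 mm (bin's seat). Side cheeks: inner faces y +-49, outer +-55; 36 mm high from x -71 to 8, 96 mm from x 8 to 98. Low rear cleat x 66 to 72, top z 18; else open at the back, so the bin's top can lean back under the keeper strip.
- deep_lip (a point): Middle of the top front edge of the deep holder's front lip, a wall across its full width: in the holder's frame x -71 to -65, top z 28 mm (22 mm above the bin's seat); this point is at (-71, 0, 28).
- deep_keeper (a point): Middle of the lower front edge of the deep holder's keeper strip, a plate across its full width: in the holder's frame x 38 to 98, underside z 96 mm (10 mm above the bin's tongue), 8 mm thick; it overhangs the rear 22 mm of the seated bin, so that cannot go straight up. This point is at (38, 0, 96).
- tin: Plain metal hexagonal gift case with a closed lid, a hexagonal prism 60 mm across flats (69 across corners), 120 mm tall, about 250 g. Origin: centre of its underside; z up. At its yaw 0 one pair of flats faces +-x, the others follow every 60 degrees. It starts standing on the cork mat.
- mat: Round cork mat, 180 mm across, 4 mm thick, fixed to the shelf; origin: centre of its underside, so its top is at z = 4.
- shallow_bin: The shallower of two grey plastic open bins: 120 (x) x 90 (y) x 35 mm to the rim, walls and floor 4 mm, about 220 g. Origin: underside centre; z up, front -x. Rear wall rises as a full-width tongue to z 50 (4 mm thick), held under the keeper. Upright pull tab at the front, to grip from above: x -60 to -50, 50 mm wide in y, centred, top z 85. Starts seated in its holder, 2 to 8 mm play all round.
- shallow_holder: White plastic holder of the shallow bin, immovable. Origin and shape as for the deep bin's holder, save that the keeper strip's underside and the rear cheeks are 66 mm high.
- lacquer_box: Bystander: round red lacquered wooden box, 112 mm across, 75 mm high with its knob. Origin: underside centre.
- incense_bowl: Bystander: ceramic incense bowl, 80 mm across, 48 mm high. Origin: underside centre.
- saucer_a: Bystander: porcelain saucer, 110 mm across, 16 mm high. Origin: underside centre.
- saucer_b: Bystander: the other porcelain saucer, 110 mm across, 16 mm high. Origin: underside centre.
- candlestick: Bystander: brass candlestick, 72 mm across the foot, 115 mm high. Origin: underside centre.
- jar: Bystander: jar with a wooden cap, 64 mm across, 100 mm high. Origin: underside centre.

How it is judged:
By the outcome, as a careful person would: the job done as asked, in the order asked, and still so for the second after the job is handed in, with the robot touching nothing.
It also fails if it takes over 70 s, if anything falls off the work surface, if the arm or the gripper's body presses on something with over 40 N, if the wrist force passes 120 N, or if a joint passes its speed limit or range.

## Working session

There is one attempt and no reset: what is moved stays moved. The work goes in short steps, Python scripts to look and compute and a tool call to move; the robot and the scene stay as the last step left them, time stands still between calls to the robot, and variables do not carry over. Pictures are saved under pics/ and viewed, about 8 in all and at most 12, crops included, and the job is handed in when it is done.

Besides the shell and the picture viewer there is one more tool, called after "Request:" as name(argument=value, ...) on one line, values as JSON. send_rows: Moves the arm, as the interface text tells. Its arguments: {"type":"object","properties":{"angular":{"type":"array","items":{"type":"array","items":{"type":"number"}}},"translation":{"type":"array","items":{"type":"array","items":{"type":"number"}}},"fingers":{"type":"array","items":{"type":"number"}}},"required":["angular","translation","fingers"]}

```bash
mkdir -p pics; python3 - <<'E'
from workcell import monitor, capture, r
import cv2
print(monitor.sense()); print(r.hold_point_z)
for n in("side","top"):
    c=capture(n); cv2.imwrite(f"pics/{n}0.png",c["image"]); print(n,c["K"],c["k1"],c["R"],c["t"])
E
```

```text
{'time': 0.0, 'joints': array([ 1.18809257e+00,  2.64747593e-01,  1.60536287e+00,  1.78440606e-05,
        1.27364985e+00, -3.68733983e-02]), 'joint_velocities': array([ 0.00075692,  0.00254489, -0.00019881,  0.00065481,  0.00015437,
       -0.00057738]), 'joint_efforts': array([ 1.74594181e-03, -5.02099514e+01, -3.56888795e+01,  7.28159957e-02,
        2.93354841e-02, -2.04992307e-04]), 'eef_pos': array([0.22853119, 0.63440183, 0.23739773]), 'ee_rot': array([-2.34051905e-04,  1.72057265e-01,  9.85086353e-01, -1.05828963e-03]), 'ft_force': array([-0.29081064,  0.19435556, -0.30214493]), 'ft_torque': array([0.01412177, 0.02270983, 0.01393641]), 'width': 0.0880180233703156}
0.0187
side [[477.74317229   0.         318.20478788]
 [  0.         477.74317229 202.08604313]
 [  0.           0.           1.        ]] -0.010326304596644882 [[ 0.93724072 -0.34855366  0.00949634]
 [-0.23352986 -0.64770685 -0.72521696]
 [ 0.25892787  0.67748518 -0.68845492]] [-0.5025177   0.20052741  1.26577901]
top [[432.43741976   0.         313.82967348]
 [  0.         432.43741976 201.98122371]
 [  0.           0.           1.        ]] -0.025844950913561364 [[-1.16095567e-02 -9.99930994e-01 -1.79606744e-03]
 [-9.82872055e-01  1.17418425e-02 -1.83914796e-01]
 [ 1.83923194e-01 -3.69864757e-04 -9.82940549e-01]] [0.01012845 0.56568279 1.30238801]
```

View pics/top0.png

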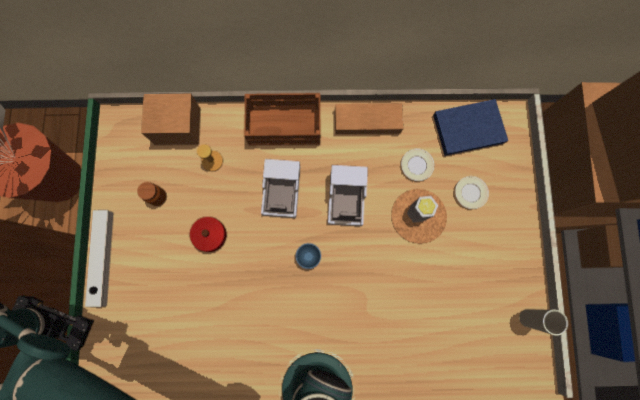

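View pics/side0.png

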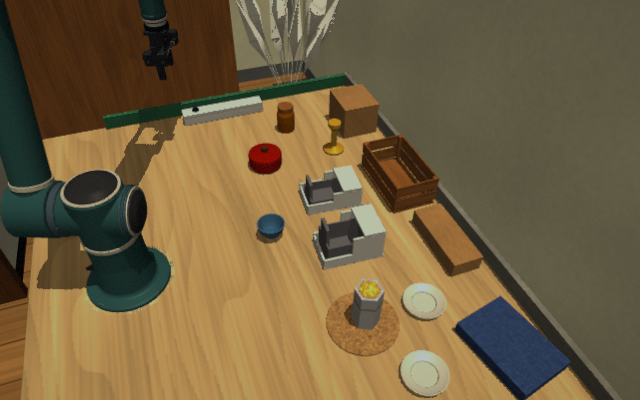

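The top view shows the deep holder near (348,195), the mat near (418,215) with the tin at (427,205), and saucers at (418,165) and (471,193). In the side view the deep holder is near (350,238) and the tin near (368,303). I'll crop in next.

```bash
python3 - <<'E'
import cv2
a=cv2.imread("pics/top0.png")[150:260,310:470]; b=cv2.imread("pics/side0.png")[195:355,300:460]
cv2.imwrite("pics/c_top.png",cv2.resize(a,None,fx=5,fy=5,interpolation=cv2.INTER_CUBIC))
cv2.imwrite("pics/c_side.png",cv2.resize(b,None,fx=3.75,fy=3.75,interpolation=cv2.INTER_CUBIC))
E
```

```text
(no output)
```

View pics/c_top.png

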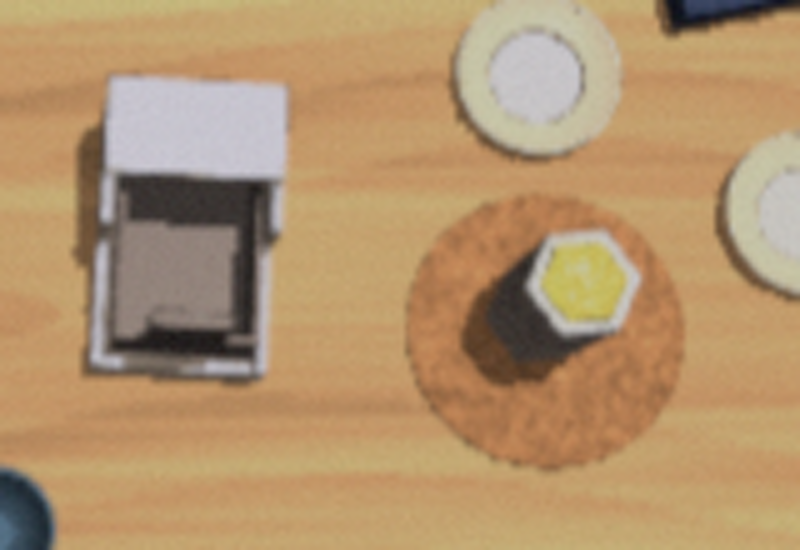

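View pics/c_side.png

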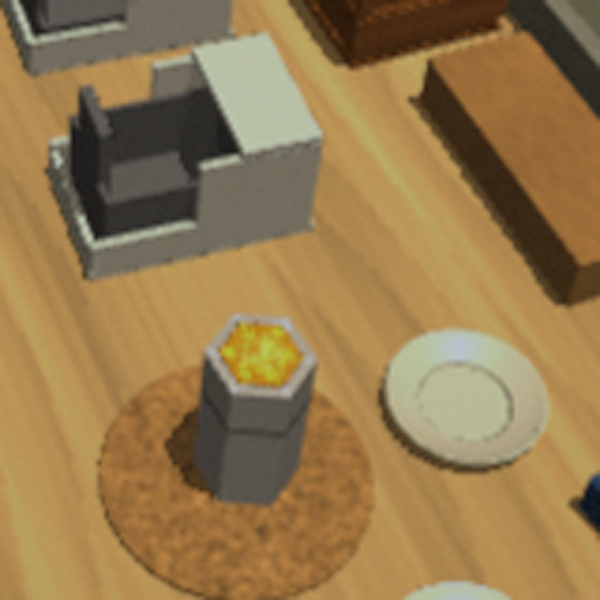

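The top crop gives the keeper corners at (109,75), (288,86), (281,181) and (103,172), a round mat spanning 406–685 by 195–468, and a hexagonal tin lid centred near (583,283). The side crop shows the same things, with the keeper top at (195,52), (270,37), (321,137) and (245,155). I'll fit poses from both views.

```bash
cat > h.py <<'E'
import numpy as np, cv2
from scipy.optimize import least_squares
CAM={"side":(477.74317229,318.20478788,202.08604313,-0.010326304596644882,[[0.93724072,-0.34855366,0.00949634],[-0.23352986,-0.64770685,-0.72521696],[0.25892787,0.67748518,-0.68845492]],[-0.5025177,0.20052741,1.26577901]),
"top":(432.43741976,313.82967348,201.98122371,-0.025844950913561364,[[-1.16095567e-02,-9.99930994e-01,-1.79606744e-03],[-9.82872055e-01,1.17418425e-02,-1.83914796e-01],[1.83923194e-01,-3.69864757e-04,-9.82940549e-01]],[0.01012845,0.56568279,1.30238801])}
def par(n):
    f,cx,cy,k1,R,t=CAM[n]; return np.array([[f,0,cx],[0,f,cy],[0,0,1]]),np.array([k1,0,0,0.]),np.array(R),np.array(t)
def proj(n,X):
    K,d,R,t=par(n); return cv2.projectPoints(np.atleast_2d(X).astype(float),cv2.Rodrigues(R)[0],t,K,d)[0][:,0]
def ray(n,px,z):
    K,d,R,t=par(n); u=cv2.undistortPoints(np.array(px,float).reshape(-1,1,2),K,d)[:,0]
    D=np.c_[u,np.ones(len(u))]@R; C=-R.T@t; return C+D*((z-C[2])/D[:,2])[:,None]
def crop(pts,x0,y0,s): return np.array([x0,y0])+(np.array(pts,float)+.5)/s-.5
def place(p,P,z0=0):
    c,s=np.cos(p[2]),np.sin(p[2]); P=np.array(P,float)
    return np.c_[p[0]+c*P[:,0]-s*P[:,1],p[1]+s*P[:,0]+c*P[:,1],P[:,2]+z0]
T=lambda p:crop(p,310,150,5); S=lambda p:crop(p,300,195,3.75)
E
python3 - <<'E'
from h import *
k=np.array([[98,55,104],[98,-55,104],[38,-55,104],[38,55,104]])/1e3
tp=T([[109,75],[288,86],[281,181],[103,172]])
sk=np.array([[98,55,104],[98,-55,104],[38,-55,104],[38,55,104],[-71,-55,0],[98,-55,0]])/1e3
sp=S([[270,37],[321,137],[245,155],[195,52],[90,278],[313,228]])
f=lambda p:np.r_[(proj("top",place(p,k))-tp).ravel(),(proj("side",place(p,sk))-sp).ravel()]
s=least_squares(f,[.65,-.08,0]); print("holder",s.x,np.degrees(s.x[2]),s.fun.round(1))
for n,q,m in(("top",k,tp),("side",sk,sp)):
    print(n,least_squares(lambda p:(proj(n,place(p,q))-m).ravel(),[.65,-.08,0]).x)
H=s.x
a=np.arange(0,360,10)*np.pi/180
def mat(n,ext):
    def g(p):
        q=proj(n,np.c_[p[0]+.09*np.cos(a),p[1]+.09*np.sin(a),0*a+.004]); return np.r_[q.min(0),q.max(0)]-ext
    return least_squares(g,[.6,-.25])
for n,e in(("top",np.r_[T([[406,195]])[0],T([[685,468]])[0]]),("side",np.r_[S([[99,360]])[0],S([[375,599]])[0]])):
    m=mat(n,e); print("mat",n,m.x,m.fun.round(1))
from scipy.spatial import cKDTree
c=np.array([[.03464*np.cos(np.pi/6+i*np.pi/3),.03464*np.sin(np.pi/6+i*np.pi/3)] for i in range(6)])
top=np.c_[c,0*c[:,0]+.124]; bot=np.c_[c,0*c[:,0]+.004]
ht=T([[550,235],[605,230],[640,278],[612,325],[555,335],[527,285]]); hs=S([[205,350],[238,316],[290,320],[316,357],[297,388],[218,392]]); hb=S([[195,470],[218,500],[268,503]])
def g(p,use):
    o=[]
    for n,P,m in use:
        q=proj(n,place(p,P)); o.append((q[cKDTree(q).query(m)[1]]-m).ravel())
    return np.concatenate(o)
U=[("top",top,ht),("side",top,hs),("side",bot,hb)]
for use in(U,U[:1],U[1:]):
    b=min((least_squares(g,[*ray("top",[ht.mean(0)],.124)[0][:2],y],args=(use,)) for y in(-.4,-.2,0,.2,.4)),key=lambda z:z.cost)
    print("tin",b.x,np.degrees(b.x[2]),b.cost,b.fun.round(1))
# predicted bin tab at seat
tab=np.array([[-60,25,121],[-60,-25,121],[-50,-25,121],[-50,25,121]])/1e3
print("tab top crop",(proj("top",place(H,tab))-[310,150])*5,"side",(proj("side",place(H,tab))-[300,195])*3.75)
for nm,px in(("bowl",[308,257]),("saucerA",[418,165]),("saucerB",[471,193])): print(nm,ray("top",[px],.02)[0])
E
```

```text
holder [ 0.57109896 -0.10059667 -0.0764707 ] -4.381448598656891 [ 0.5 -0.4  0.6 -0.3  1.2 -0.2  0.6 -0.7 -0.4 -1.5  0.7 -0.4 -0.5 -0.7
 -0.8 -1.6  0.   0.5 -1.2  0.9]
top [ 0.56989537 -0.09848576 -0.07485539]
side [ 0.57152411 -0.10193605 -0.0840157 ]
mat top [ 0.52609219 -0.33503011] [ 0.1 -0.2 -0.1  0.2]
mat side [ 0.52814747 -0.33529384] [ 0.1 -0.  -0.1  0. ]
tin [ 0.53668553 -0.33000232  0.06960911] 3.988308324609642 21.3244005843967 [-0.2 -0.2  0.3 -0.1  0.4 -0.3  1.5  0.8  1.3 -0.3 -0.2  0.2 -0.3 -0.4
 -1.2 -1.2 -0.2 -1.   0.3  0.3 -2.3  2.3  3.3 -0.2 -0.6 -3.2 -0.2 -0.
  0.7  0.5]
tin [ 0.53678915 -0.32848992  0.0376661 ] 2.158108391079296 1.3812039207548028 [-0.5 -0.4  0.1  0.  -0.1  0.1  0.7  0.9  0.4 -0.5 -0.7 -0.2]
tin [ 0.53641404 -0.33075981  0.08220159] 4.709804006407052 18.191104456591354 [-0.3 -0.  -1.3 -0.8 -0.3 -0.8  0.3  0.4 -2.1  2.5  3.5  0.2 -0.6 -2.8
 -0.1  0.4  0.9  0.7]
tab top crop [[146.0945522  324.53445306]
 [230.58750678 329.92204102]
 [231.38172753 313.24454239]
 [147.00876781 307.87083187]] side [[ 74.46841192  81.67456366]
 [ 94.69808566 131.46199156]
 [108.60154755 128.62554709]
 [ 88.0243794   78.99680142]]
bowl [0.39652357 0.02377392 0.02      ]
saucerA [ 0.69063795 -0.33815249  0.02      ]
saucerB [ 0.59529351 -0.50467718  0.02      ]
```

Request:
send_rows(angular=[[0,0,-7],[0,0,-14],[0,0,-21],[0,0,-28],[0,0,-35],[0,0,-42],[0,0,-49],[0,0,-56],[0,0,-63],[0,0,-70],[0,0,-77],[0,0,-84],[0,0,-91],[0,0,-98],[0,0,-105],[0,0,-112],[0,0,-119],[0,0,-127],[0,0,-127],[0,0,-127]], translation=[[0.31,-0.964,0],[0.31,-0.964,0],[0.31,-0.964,0],[0.31,-0.964,0],[0.31,-0.964,0],[0.31,-0.964,0],[0.31,-0.964,0],[0.31,-0.964,0],[0.31,-0.964,0],[0.31,-0.964,0],[0.31,-0.964,0],[0.31,-0.964,0],[0.31,-0.964,0],[0.31,-0.964,0],[0.31,-0.964,0],[0.31,-0.964,0],[0.31,-0.964,0],[0.31,-0.964,0],[0.31,-0.964,0],[0.31,-0.964,0]], fingers=[1,1,1,1,1,1,1,1,1,1,1,1,1,1,1,1,1,1,1,1])

```text
time: 1.77
eef_pos: [0.4837, -0.1604, 0.2384]
ee_rot: [-0.0, 0.959, 0.285, -0.0]
ft_force: [0.9, 0.9, 0.6]
width: 0.0885
```

Request:
send_rows(angular=[[0,0,0],[0,0,0],[0,0,0],[0,0,0],[0,0,0],[0,0,0],[0,0,0],[0,0,0]], translation=[[0.013,-0.04,0],[0.026,-0.08,0],[0.039,-0.12,0],[0.046,-0.145,-0.02],[0.053,-0.165,-0.05],[0.053,-0.17,-0.07],[0.053,-0.17,-0.08],[0.053,-0.17,-0.08]], fingers=[1,1,1,1,1,1,1,1])

```text
time: 2.43
eef_pos: [0.5345, -0.327, 0.1545]
ee_rot: [-0.003, 0.958, 0.285, -0.002]
ft_force: [0.4, 0.8, -0.0]
width: 0.0883
```

```bash
python3 - <<'E'
from workcell import monitor, capture
import cv2,numpy as np
print(monitor.sense()["eef_pos"],monitor.sense()["joints"])
a=capture("side")["image"][230:360,290:450];b=capture("top")["image"][150:280,350:510]
cv2.imwrite("pics/g1.png",np.hstack([cv2.resize(i,None,fx=2.5,fy=2.5,interpolation=cv2.INTER_CUBIC) for i in(a,b)]))
E
```

```text
[ 0.5344925  -0.32698077  0.15454175] [-5.88899605e-01  2.41963406e-01  1.79171898e+00  2.62595053e-04
  1.11553185e+00  4.03415570e-01]
```

View pics/g1.png

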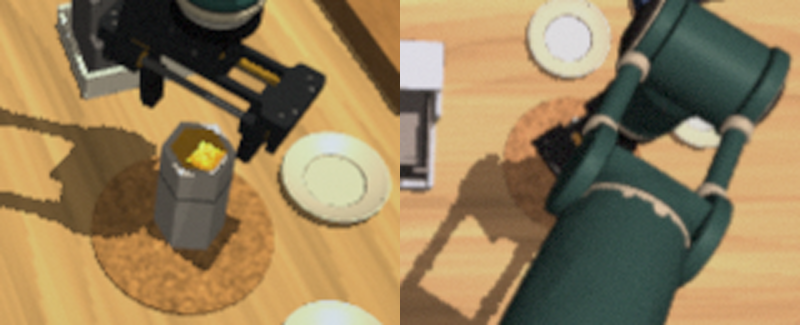

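The fingers, at (150,100) and (250,150) in the left crop, straddle the tin's top at (195,145). I'll go down and grip.

Request:
send_rows(angular=[[0,0,0],[0,0,0],[0,0,0],[0,0,0],[0,0,0],[0,0,0],[0,0,0],[0,0,0],[0,0,0],[0,0,0],[0,0,0],[0,0,0]], translation=[[0.002,-0.002,-0.01],[0.002,-0.002,-0.03],[0.002,-0.002,-0.05],[0.002,-0.002,-0.06],[0.002,-0.002,-0.064],[0.002,-0.002,-0.064],[0.002,-0.002,-0.064],[0.002,-0.002,-0.064],[0.002,-0.002,-0.064],[0.002,-0.002,-0.064],[0.002,-0.002,-0.064],[0.002,-0.002,-0.064]], fingers=[1,1,1,1,1,0.6,0.6,0.5,0.4,0.3,0.3,0.3])

```text
time: 3.53
eef_pos: [0.5395, -0.3305, 0.096]
ee_rot: [0.0, 0.958, 0.286, 0.001]
ft_force: [-0.4, 2.2, 6.0]
width: 0.0602
```

Request:
send_rows(angular=[[0,0,0],[0,0,0],[0,0,0],[0,0,0],[0,0,-3],[0,0,-7],[0,0,-11],[0,0,-15],[0,0,-19],[0,0,-23],[0,0,-27],[0,0,-31],[0,0,-35],[0,0,-37],[0,0,-37],[0,0,-37],[0,0,-37],[0,0,-37],[0,0,-37],[0,0,-37]], translation=[[0,0,0.005],[0,0,0.015],[0,0,0.03],[-0.005,-0.005,0.04],[-0.015,-0.015,0.045],[-0.03,-0.03,0.05],[-0.048,-0.048,0.05],[-0.066,-0.066,0.05],[-0.084,-0.084,0.05],[-0.102,-0.102,0.05],[-0.118,-0.118,0.05],[-0.13,-0.13,0.05],[-0.138,-0.138,0.05],[-0.14,-0.14,0.045],[-0.14,-0.14,0.035],[-0.14,-0.14,0.025],[-0.14,-0.14,0.017],[-0.14,-0.14,0.01],[-0.14,-0.14,0.01],[-0.14,-0.14,0.01]], fingers=[0,0,0,0,0,0,0,0,0,0,0,0,0,0,0,0,0,0,0,0])

```text
time: 5.2
eef_pos: [0.3988, -0.4694, 0.1036]
ee_rot: [-0.001, 0.999, -0.033, -0.001]
ft_force: [0.1, -0.6, -3.0]
width: 0.0601
```

Request:
send_rows(angular=[[0,0,0],[0,0,0],[0,0,0],[0,0,0],[0,0,0],[0,0,0]], translation=[[0,0,-0.003],[0,0,-0.006],[0,0,-0.008],[0,0,-0.01],[0,0,-0.0115],[0,0,-0.0115]], fingers=[0,0,0,0,0,0])

```text
time: 5.7
eef_pos: [0.3987, -0.4701, 0.0928]
ee_rot: [-0.0, 0.999, -0.033, -0.0]
ft_force: [0.1, 0.4, -2.0]
width: 0.0598
```

Request:
send_rows(angular=[[0,0,0],[0,0,0],[0,0,0],[0,0,0],[0,0,0],[0,0,0]], translation=[[0,0,-0.001],[0,0,-0.0015],[0,0,-0.0015],[0,0,-0.0015],[0,0,-0.0015],[0,0,-0.0015]], fingers=[0,0,0.75,0.85,1,1])

```text
time: 6.2
eef_pos: [0.3991, -0.4706, 0.0921]
ee_rot: [0.0, 0.999, -0.033, 0.0]
ft_force: [-0.7, -0.3, -0.2]
width: 0.0843
```

Request:
send_rows(angular=[[0,0,0],[0,0,0],[0,0,0],[0,0,0],[0,0,5],[0,0,12],[0,0,19],[0,0,26],[0,0,33],[0,0,40],[0,0,47],[0,0,54],[0,0,61],[0,0,68],[0,0,75],[0,0,82],[0,0,87],[0,0,89.5],[0,0,89.5],[0,0,89.5]], translation=[[0,0,0.01],[0,0,0.04],[0,0,0.075],[0.003,0.01,0.1],[0.01,0.031,0.11],[0.019,0.06,0.11],[0.028,0.09,0.11],[0.038,0.12,0.11],[0.048,0.15,0.11],[0.057,0.18,0.11],[0.067,0.21,0.11],[0.076,0.24,0.11],[0.086,0.27,0.11],[0.095,0.3,0.11],[0.105,0.33,0.11],[0.113,0.355,0.11],[0.118,0.37,0.11],[0.118,0.372,0.1],[0.118,0.372,0.08],[0.118,0.372,0.07]], fingers=[1,1,1,1,1,1,0.5,0.5,0.5,0.5,0.5,0.5,0.5,0.5,0.5,0.5,0.5,0.5,0.5,0.5])

```text
time: 7.87
eef_pos: [0.5167, -0.0976, 0.1612]
ee_rot: [-0.0, 0.733, 0.68, -0.0]
ft_force: [-0.5, 0.1, -0.4]
width: 0.0441
```

```bash
python3 - <<'E'
from workcell import monitor, capture
import cv2,numpy as np
s=monitor.sense();print(s["eef_pos"],s["ee_rot"],s["joints"],s["width"])
a=capture("side")["image"]
cv2.imwrite("pics/g2.png",cv2.resize(a[150:300,280:430],None,fx=4,fy=4,interpolation=cv2.INTER_CUBIC)); cv2.imwrite("pics/full2.png",a)
E
```

```text
[ 0.51665079 -0.09755729  0.16124483] [-6.91415633e-05  7.32770098e-01  6.80476283e-01 -8.15086046e-05] [-2.33966699e-01  4.53231228e-02  2.00358851e+00 -6.62729840e-05
  1.09288653e+00 -1.59964725e-01] 0.044062974182982786
```

View pics/g2.png

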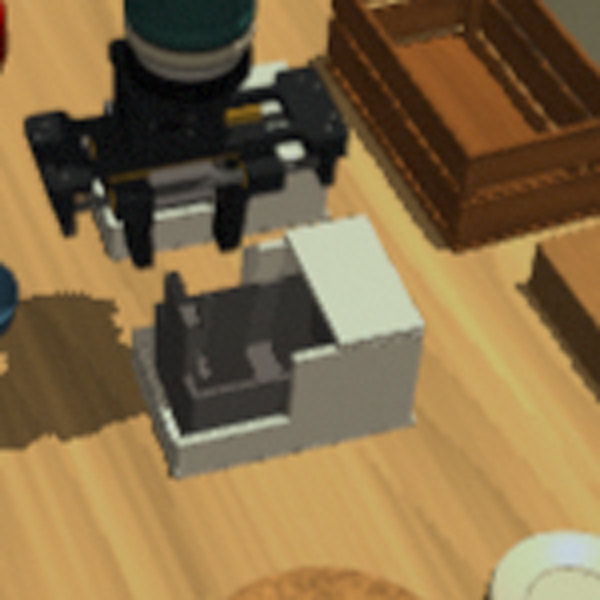

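The fingers' tips, at (140,262) and (228,250), are above the tab, whose top runs from about (175,277) to (200,320). The jaw direction is along the holder's x. I'll go down and grip the tab.

Request:
send_rows(angular=[[0,0,0],[0,0,0],[0,0,0],[0,0,0],[0,0,0],[0,0,0],[0,0,0],[0,0,0]], translation=[[0,0,-0.01],[0,0,-0.028],[0,0,-0.046],[0,0,-0.06],[0,0,-0.07],[0,0,-0.074],[0,0,-0.074],[0,0,-0.074]], fingers=[0.5,0.5,0.5,0.5,0.5,0.5,0.5,0.5])

```text
time: 8.58
eef_pos: [0.5174, -0.0986, 0.0882]
ee_rot: [0.0, 0.733, 0.68, 0.0]
ft_force: [0.3, 0.5, 0.0]
width: 0.044
```

Request:
send_rows(angular=[[0,0,0],[0,0,0],[0,0,0],[0,0,0],[0,0,0],[0,0,0],[0,0,0],[0,0,0]], translation=[[0,0,0],[0,0,0],[0,0,0],[0,0,0],[0,0,0],[0,0,0],[0,0,0],[0,0,0]], fingers=[0.4,0.3,0.25,0.2,0.15,0.1,0.05,0])

```text
time: 9.25
eef_pos: [0.5167, -0.0982, 0.0879]
ee_rot: [-0.0, 0.733, 0.68, -0.0]
ft_force: [-2.4, 0.7, 3.7]
width: 0.0095
```

```bash
python3 - <<'E'
from workcell import monitor, capture
import cv2,numpy as np
from h import *
s=monitor.sense();print(s["eef_pos"],s["ft_force"],s["ft_torque"],s["width"])
a=capture("side")["image"]
cv2.imwrite("pics/g3.png",cv2.resize(a[190:280,300:400],None,fx=6,fy=6,interpolation=cv2.INTER_CUBIC))
E
```

```text
[ 0.51672561 -0.098218    0.08794038] [-2.41065268  0.69036204  3.69075036] [0.03306028 0.41459304 0.04769255] 0.009528334290617571
```

View pics/g3.png

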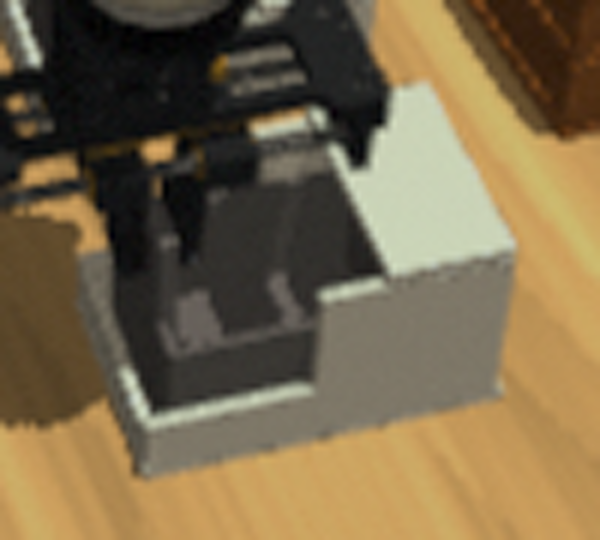

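```bash
python3 - <<'E'
import numpy as np
def row(th,px,h):
    t=np.radians(th);c,s=np.cos(t),np.sin(t)
    u=-115*c+82*s+115+px; w=82*c+115*s-82+h
    return [round(th*.0764,1),round(th*.997,1),0],[round(u*.997e-3,4),round(-u*.0764e-3,4),round(w*1e-3,4)]
R=[row(th,-2*th/18,min(4,th/3)) for th in np.linspace(1.5,18,12)]
print([a for a,b in R]);print([b for a,b in R])
E
```

```text
[[np.float64(0.1), np.float64(1.5), 0], [np.float64(0.2), np.float64(3.0), 0], [np.float64(0.3), np.float64(4.5), 0], [np.float64(0.5), np.float64(6.0), 0], [np.float64(0.6), np.float64(7.5), 0], [np.float64(0.7), np.float64(9.0), 0], [np.float64(0.8), np.float64(10.5), 0], [np.float64(0.9), np.float64(12.0), 0], [np.float64(1.0), np.float64(13.5), 0], [np.float64(1.1), np.float64(15.0), 0], [np.float64(1.3), np.float64(16.5), 0], [np.float64(1.4), np.float64(17.9), 0]]
[[np.float64(0.002), np.float64(-0.0002), np.float64(0.0035)], [np.float64(0.0041), np.float64(-0.0003), np.float64(0.0069)], [np.float64(0.0063), np.float64(-0.0005), np.float64(0.0103)], [np.float64(0.0085), np.float64(-0.0007), np.float64(0.0136)], [np.float64(0.0108), np.float64(-0.0008), np.float64(0.0168)], [np.float64(0.0132), np.float64(-0.001), np.float64(0.02)], [np.float64(0.0157), np.float64(-0.0012), np.float64(0.0231)], [np.float64(0.0182), np.float64(-0.0014), np.float64(0.0261)], [np.float64(0.0208), np.float64(-0.0016), np.float64(0.0286)], [np.float64(0.0234), np.float64(-0.0018), np.float64(0.031)], [np.float64(0.0261), np.float64(-0.002), np.float64(0.0333)], [np.float64(0.0289), np.float64(-0.0022), np.float64(0.0355)]]
```

Request:
send_rows(angular=[[0.1,1.5,0],[0.2,3,0],[0.3,4.5,0],[0.5,6,0],[0.6,7.5,0],[0.7,9,0],[0.7,9,0]], translation=[[0.002,0,0.0035],[0.004,-0.0003,0.007],[0.0063,-0.0005,0.0103],[0.0085,-0.0007,0.0136],[0.0108,-0.0008,0.0168],[0.0132,-0.001,0.02],[0.0132,-0.001,0.02]], fingers=[0,0,0,0,0,0,0])

```text
time: 9.88
eef_pos: [0.5311, -0.0994, 0.1071]
ee_rot: [-0.058, 0.731, 0.678, -0.053]
ft_force: [0.8, 0.0, -3.9]
width: 0.0099
```

Request:
send_rows(angular=[[0.1,1.5,0],[0.2,3,0],[0.3,4.5,0],[0.4,6,0],[0.6,7.5,0],[0.7,9,0],[0.7,9,0]], translation=[[0.0025,-0.0002,0.0031],[0.005,-0.0004,0.0061],[0.0076,-0.0006,0.0086],[0.0102,-0.0008,0.011],[0.0129,-0.001,0.0133],[0.0157,-0.0012,0.0155],[0.0157,-0.0012,0.0155]], fingers=[0,0,0,0,0,0,0])

```text
time: 10.47
eef_pos: [0.5465, -0.1005, 0.1222]
ee_rot: [-0.115, 0.724, 0.672, -0.106]
ft_force: [-0.5, 0.3, -3.4]
width: 0.0095
```

```bash
python3 - <<'E'
from workcell import monitor, capture
import cv2
s=monitor.sense();print(s["eef_pos"],s["ft_force"],s["ft_torque"],s["width"])
a=capture("side")["image"]
cv2.imwrite("pics/g4.png",cv2.resize(a[180:280,290:400],None,fx=6,fy=6,interpolation=cv2.INTER_CUBIC))
E
```

```text
[ 0.54649303 -0.1005056   0.1221586 ] [-0.51362015  0.25901502 -3.37305477] [-0.13653163 -0.13404345 -0.00227504] 0.009548328384132016
```

View pics/g4.png

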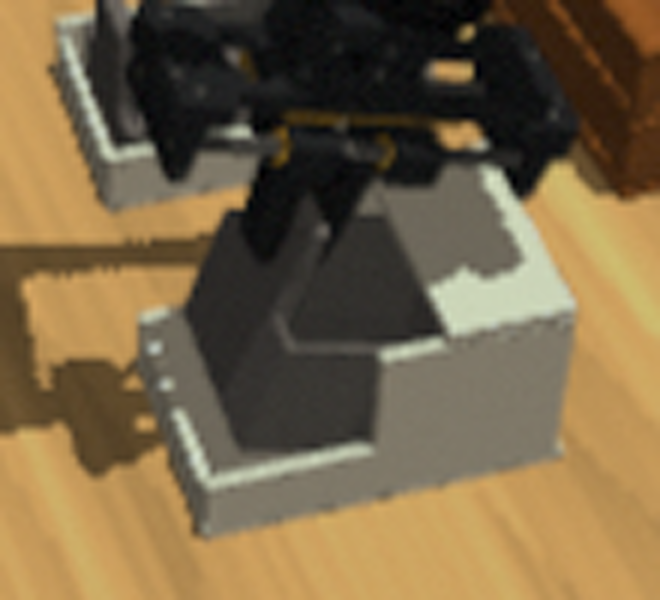

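The bin is tilted, its front bottom edge sits above the lip, and the wrist carries only its weight (3.4 N). Next I draw it forward.

Request:
send_rows(angular=[[0,0,0],[0,0,0],[0,0,0],[0,0,0],[0,0,0],[0,0,0],[0,0,0]], translation=[[-0.003,0.0002,0],[-0.007,0.0005,0],[-0.011,0.0008,0.0005],[-0.015,0.0011,0.0005],[-0.02,0.0015,0.001],[-0.025,0.0019,0.001],[-0.025,0.0019,0.001]], fingers=[0,0,0,0,0,0,0])

```text
time: 11.1
eef_pos: [0.5194, -0.0984, 0.1243]
ee_rot: [-0.116, 0.724, 0.671, -0.107]
ft_force: [-0.8, -0.5, -2.7]
width: 0.0096
```

Request:
send_rows(angular=[[0,0,0],[0,0,0],[0,0,0],[0,0,0],[0,0,0],[0,0,0],[0,0,0]], translation=[[-0.005,0.0004,0],[-0.01,0.0008,0],[-0.015,0.0011,0],[-0.02,0.0015,0],[-0.025,0.0019,0],[-0.03,0.0023,0],[-0.03,0.0023,0]], fingers=[0,0,0,0,0,0,0])

```text
time: 11.68
eef_pos: [0.4895, -0.0961, 0.1241]
ee_rot: [-0.116, 0.724, 0.671, -0.107]
ft_force: [0.2, 1.3, -3.4]
width: 0.0098
```

Request:
send_rows(angular=[[0,0,0],[0,0,0],[0,0,0],[0,0,0],[0,0,0],[0,0,0],[0,0,0],[-0.1,-2,0],[-0.3,-4,0],[-0.5,-7,0],[-0.7,-10,0],[-1,-13,0],[-1.2,-16,0],[-1.4,-18,0],[-1.4,-18,0]], translation=[[-0.005,0,0.003],[-0.012,0,0.012],[-0.015,0,0.03],[-0.015,0,0.05],[-0.015,0,0.07],[-0.015,0,0.09],[-0.015,0,0.1],[-0.015,-0.004,0.105],[-0.015,-0.01,0.105],[-0.015,-0.025,0.105],[-0.015,-0.045,0.105],[-0.015,-0.065,0.105],[-0.015,-0.085,0.105],[-0.015,-0.1,0.105],[-0.015,-0.11,0.105]], fingers=[0,0,0,0,0,0,0,0,0,0,0,0,0,0,0])

```text
time: 12.93
eef_pos: [0.4739, -0.2073, 0.2295]
ee_rot: [0.0, 0.734, 0.68, -0.0]
ft_force: [0.1, 0.5, -3.8]
width: 0.0097
```

Request:
send_rows(angular=[[0,0,0],[0,0,0],[0,0,0],[0,0,0],[0,0,0],[0,0,0],[0,0,0],[0,0,0],[0,0,0],[0,0,0],[0,0,0],[0,0,0]], translation=[[0,-0.02,0],[0,-0.04,0],[0,-0.06,0],[0,-0.08,-0.005],[0,-0.1,-0.02],[-0.001,-0.115,-0.04],[-0.002,-0.124,-0.06],[-0.002,-0.124,-0.08],[-0.002,-0.124,-0.095],[-0.002,-0.124,-0.105],[-0.002,-0.124,-0.11],[-0.002,-0.124,-0.11]], fingers=[0,0,0,0,0,0,0,0,0,0,0,0])

```text
time: 13.93
eef_pos: [0.4731, -0.3295, 0.1178]
ee_rot: [-0.002, 0.733, 0.68, -0.0]
ft_force: [-0.7, 0.0, -3.6]
width: 0.0096
```

```bash
python3 - <<'E'
from workcell import monitor, capture
import cv2
from h import *
s=monitor.sense();print(s["eef_pos"],s["ee_rot"],s["ft_force"],s["width"])
a=capture("side")["image"]
b=capture("top")["image"]; cv2.imwrite("pics/top5.png",b)
cv2.imwrite("pics/g5.png",cv2.resize(a[230:370,290:450],None,fx=5,fy=4,interpolation=cv2.INTER_CUBIC)[:, :])
E
```

```text
[ 0.47310292 -0.32945917  0.11777852] [-1.64359591e-03  7.33091019e-01  6.80128481e-01 -3.25185370e-04] [-0.68454675  0.01536609 -3.58050903] 0.009619910423170364
```

View pics/g5.png

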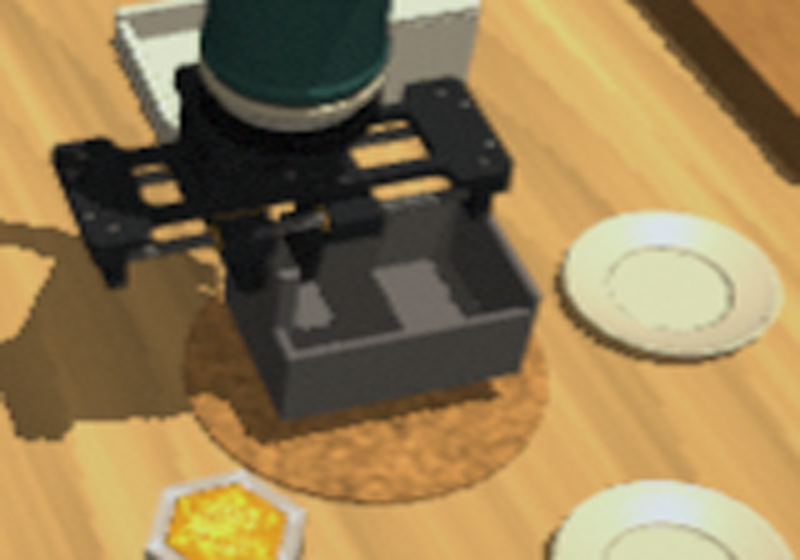

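The bin hangs level over the mat. Its near bottom corners are at (288,418) and (523,374), and its rim corners at (285,352) and (538,297). I'll fit its pose against the mat.

```bash
python3 - <<'E'
from h import *
m=np.array([[290,230]])+(np.array([[288,418],[523,374],[285,352],[538,297]])+.5)/[5,4]-.5
P=np.array([[-60,-45,0],[60,-45,0],[-60,-45,65],[60,-45,80]])/1e3
s=least_squares(lambda p:(proj("side",place(p,P,p[3]))-m).ravel(),[.527,-.335,-.07,.036]); print(s.x,np.degrees(s.x[2]),s.fun.round(1))
s=least_squares(lambda p:(proj("side",place([p[0],p[1],-.076],P,.034))-m).ravel(),[.527,-.335]); print(s.x,s.fun.round(1))
E
```

```text
[ 0.53709839 -0.32247348 -0.11016123  0.01643876] -6.311773321316941 [-1.1 -0.6 -0.5 -0.1  0.9  0.6  0.6  0. ]
[ 0.52948273 -0.3319867 ] [-1.3  0.4 -0.4 -0.8  0.8  1.3  0.8 -1. ]
```

Request:
send_rows(angular=[[0,0,0],[0,0,0],[0,0,0],[0,0,0],[0,0,0],[0,0,0],[0,0,0],[0,0,0]], translation=[[-0.001,-0.002,-0.006],[-0.0015,-0.002,-0.013],[-0.0015,-0.002,-0.019],[-0.0015,-0.002,-0.023],[-0.0015,-0.002,-0.026],[-0.0015,-0.002,-0.028],[-0.0015,-0.002,-0.029],[-0.0015,-0.002,-0.029]], fingers=[0,0,0,0,0,0,0,0])

```text
time: 14.7
eef_pos: [0.4722, -0.3322, 0.0899]
ee_rot: [-0.0, 0.733, 0.68, -0.0]
ft_force: [-0.5, 0.2, -3.4]
width: 0.0095
```

Request:
send_rows(angular=[[0,0,0],[0,0,0],[0,0,0],[0,0,0]], translation=[[0,0,-0.001],[0,0,-0.002],[0,0,-0.003],[0,0,-0.003]], fingers=[0,0,0,0])

```text
time: 15.03
eef_pos: [0.4723, -0.3322, 0.0871]
ee_rot: [-0.0, 0.733, 0.68, -0.0]
ft_force: [-0.3, 0.1, -4.2]
width: 0.0094
```

Request:
send_rows(angular=[[0,0,0],[0,0,0],[0,0,0],[0,0,0]], translation=[[0,0,-0.0005],[0,0,-0.001],[0,0,-0.0015],[0,0,-0.0015]], fingers=[0,0,0,0])

```text
time: 15.37
eef_pos: [0.4723, -0.3324, 0.086]
ee_rot: [0.0, 0.733, 0.68, -0.0]
ft_force: [-0.9, 0.6, -0.6]
width: 0.0094
```

Request:
send_rows(angular=[[0,0,0],[0,0,0],[0,0,0],[0,0,0],[0,0,0],[0,0,0]], translation=[[0,0,-0.0005],[0,0,-0.0005],[0,0,-0.0005],[0,0,-0.0005],[0,0,-0.0005],[0,0,-0.0005]], fingers=[0,0.15,0.3,0.4,0.5,0.5])

```text
time: 15.87
eef_pos: [0.4726, -0.3324, 0.0854]
ee_rot: [0.0, 0.733, 0.68, 0.0]
ft_force: [1.0, -0.4, -0.6]
width: 0.0375
```

Request:
send_rows(angular=[[0,0,0],[0,0,0],[0,0,0],[0,0,0],[0,0,-7],[0,0,-14],[0,0,-21],[0,0,-28],[0,0,-35],[0,0,-42],[0,0,-49],[0,0,-56],[0,0,-63],[0,0,-70],[0,0,-77],[0,0,-84],[0,0,-89.5],[0,0,-89.5],[0,0,-89.5]], translation=[[0,0,0.01],[0,0,0.035],[0,0,0.065],[0,0,0.095],[-0.005,-0.01,0.11],[-0.012,-0.025,0.11],[-0.019,-0.04,0.11],[-0.026,-0.055,0.11],[-0.033,-0.07,0.11],[-0.04,-0.085,0.11],[-0.047,-0.1,0.11],[-0.054,-0.112,0.11],[-0.061,-0.124,0.11],[-0.068,-0.132,0.11],[-0.072,-0.136,0.11],[-0.073,-0.138,0.11],[-0.073,-0.138,0.11],[-0.073,-0.138,0.1],[-0.073,-0.138,0.095]], fingers=[0.5,0.5,0.5,0.5,0.7,1,1,1,1,1,1,1,1,1,1,1,1,1,1])

```text
time: 17.45
eef_pos: [0.3992, -0.4703, 0.1798]
ee_rot: [0.0, 0.999, -0.032, 0.0]
ft_force: [-0.6, -0.4, -0.8]
width: 0.0883
```

```bash
python3 - <<'E'
from workcell import monitor, capture
import cv2,numpy as np
s=monitor.sense();print(s["eef_pos"],s["ee_rot"],s["ft_force"],s["width"],s["joints"])
a=capture("side")["image"]; b=capture("top")["image"]
cv2.imwrite("pics/g6.png",np.hstack([cv2.resize(i,None,fx=4,fy=4,interpolation=cv2.INTER_CUBIC) for i in(a[260:400,270:370],a[230:370,330:430])]))
cv2.imwrite("pics/top6.png",b)
E
```

```text
[ 0.39922197 -0.47027422  0.1798496 ] [ 8.03858490e-05  9.99490009e-01 -3.19328633e-02  9.13392593e-05] [-0.63769789 -0.43487176 -0.83600533] 0.08828244457156893 [-9.07329789e-01  1.97711879e-01  1.79608721e+00  4.08590397e-05
  1.14755309e+00  7.27326347e-01]
```

View pics/g6.png

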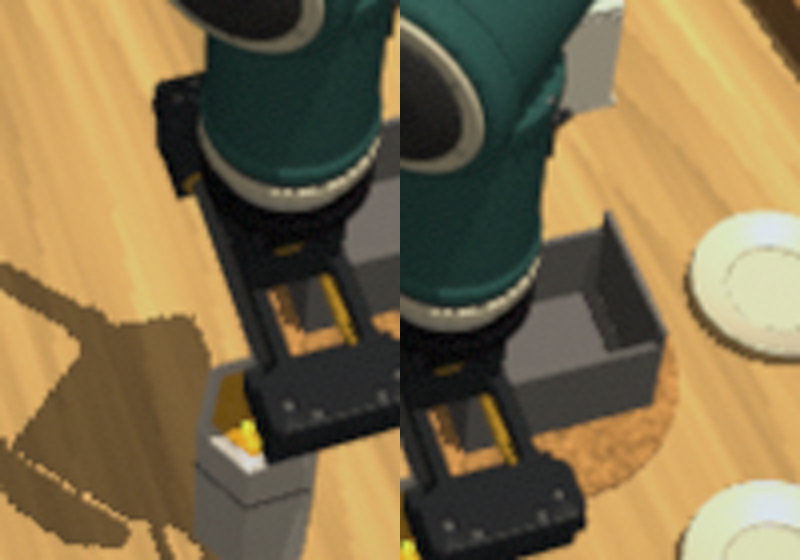

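The bin stands level on the mat, with its rear-near bottom corner at (657,405) in the right panel. The tin is upright under the open gripper, and I'll regrip it now.

Request:
send_rows(angular=[[0,0,0],[0,0,0],[0,0,0],[0,0,0],[0,0,0],[0,0,0],[0,0,0],[0,0,0],[0,0,0],[0,0,0],[0,0,0],[0,0,0],[0,0,0]], translation=[[0,0,-0.01],[0,0,-0.03],[0,0,-0.05],[0,0,-0.068],[0,0,-0.08],[0,0,-0.086],[0,0,-0.087],[0,0,-0.087],[0,0,-0.087],[0,0,-0.087],[0,0,-0.087],[0,0,-0.087],[0,0,-0.087]], fingers=[1,1,1,1,1,1,1,0.8,0.6,0.5,0.4,0.3,0])

```text
time: 18.63
eef_pos: [0.3998, -0.4706, 0.0944]
ee_rot: [0.0, 0.999, -0.033, 0.001]
ft_force: [-0.8, 1.5, 4.3]
width: 0.0596
```

```bash
python3 - <<'E'
from h import *
m=[[330+257.5/4-.5,230+405.5/4-.5],[330+(663-400+.5)/4-.5,230+337.5/4-.5]]
p=ray("side",[m[0]],.004)[0]; print("rear-near bottom",p, "predicted",place([.527,-.335,-.076],[[.06,-.045,.004]]))
p=ray("side",[m[1]],.084)[0]; print("tongue top near",p)
E
```

```text
rear-near bottom [ 0.58725881 -0.38695578  0.004     ] predicted [[ 0.58341009 -0.38442571  0.004     ]]
tongue top near [ 0.57940214 -0.38905561  0.084     ]
```

Request:
send_rows(angular=[[0,0,0],[0,0,0],[0,0,0],[0,0,0],[0,0,0],[0,0,0],[0,0,0],[0,0,0],[0,0,0],[0,0,0],[0,0,0],[0,0,0],[0,0,0],[0,0,0],[0,0,0],[0,0,0]], translation=[[0,0,0.006],[0,0,0.02],[0,0,0.04],[0,0,0.065],[0,0,0.09],[0,0,0.11],[0,0,0.125],[0.01,0.01,0.135],[0.025,0.026,0.14],[0.045,0.0465,0.14],[0.065,0.067,0.14],[0.085,0.088,0.14],[0.105,0.1085,0.14],[0.12,0.124,0.14],[0.129,0.1335,0.14],[0.129,0.1335,0.14]], fingers=[0,0,0,0,0,0,0,0,0,0,0,0,0,0,0,0])

```text
time: 19.97
eef_pos: [0.53, -0.3341, 0.2331]
ee_rot: [-0.001, 0.999, -0.032, 0.0]
ft_force: [0.1, -1.1, -3.0]
width: 0.0598
```

Request:
send_rows(angular=[[0,0,0],[0,0,0],[0,0,0],[0,0,0],[0,0,0],[0,0,0],[0,0,0]], translation=[[0,0,-0.006],[0,0,-0.016],[0,0,-0.028],[0,0,-0.038],[0,0,-0.045],[0,0,-0.05],[0,0,-0.05]], fingers=[0,0,0,0,0,0,0])

```text
time: 20.55
eef_pos: [0.5269, -0.3365, 0.1809]
ee_rot: [-0.001, 0.999, -0.034, -0.002]
ft_force: [-0.8, -0.3, -2.8]
width: 0.0596
```

```bash
python3 - <<'E'
from workcell import monitor, capture
import cv2,numpy as np
s=monitor.sense();print(s["eef_pos"],s["ee_rot"],s["ft_force"],s["width"])
a=capture("side")["image"]
cv2.imwrite("pics/g7.png",cv2.resize(a[240:370,300:430],None,fx=4.5,fy=4.5,interpolation=cv2.INTER_CUBIC))
E
```

```text
[ 0.52693628 -0.33653505  0.18088502] [-9.58016259e-04  9.99431205e-01 -3.36755095e-02 -1.51956637e-03] [-0.81553293 -0.30928615 -2.78603729] 0.05959497068218912
```

View pics/g7.png

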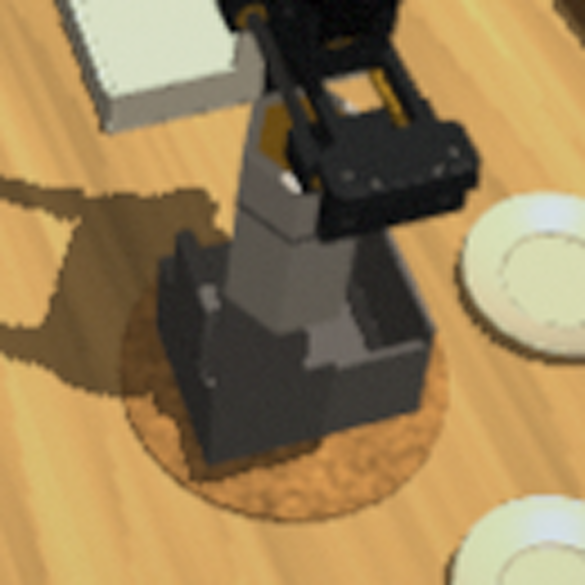

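The tin hangs over the bin's opening, with bottom corners at (228,285), (275,330) and (350,310). The bin's near bottom corners are at (210,463) and (420,408). I'll check the offset.

```bash
python3 - <<'E'
from h import *
f=lambda p:crop(p,300,240,4.5)
m=f([[210,463],[420,408],[434,337]]);P=np.array([[-60,-45,4],[60,-45,4],[60,-45,84]])/1e3
s=least_squares(lambda p:(proj("side",place(p,P))-m).ravel(),[.527,-.335,-.07]);print("bin",s.x,np.degrees(s.x[2]),s.fun.round(1))
h=f([[228,285],[275,330],[350,310]])
c=np.array([[.03464*np.cos(a),.03464*np.sin(a),.0865] for a in np.radians([176+0,236,296])])
t=least_squares(lambda p:(proj("side",place([*p,0],c))-h).ravel(),[.527,-.335]);print("tin",t.x,t.fun.round(1))
E
```

```text
bin [ 0.52884538 -0.33720658 -0.09754401] -5.588859803423264 [-0.9  0.3 -0.   1.3  0.9 -1.7]
tin [ 0.52751985 -0.33149034] [ 0.2  0.5  1.2 -0.7 -1.4  0.2]
```

Request:
send_rows(angular=[[0,0,0],[0,0,0],[0,0,0],[0,0,0],[0,0,0],[0,0,0],[0,0,0],[0,0,0],[0,0,0],[0,0,0],[0,0,0]], translation=[[0.002,-0.002,-0.006],[0.002,-0.002,-0.014],[0.002,-0.002,-0.022],[0.002,-0.002,-0.03],[0.002,-0.002,-0.039],[0.002,-0.002,-0.048],[0.002,-0.002,-0.057],[0.002,-0.002,-0.064],[0.002,-0.002,-0.069],[0.002,-0.002,-0.072],[0.002,-0.002,-0.072]], fingers=[0,0,0,0,0,0,0,0,0,0,0])

```text
time: 21.52
eef_pos: [0.5299, -0.3385, 0.1102]
ee_rot: [-0.0, 0.999, -0.033, -0.001]
ft_force: [-0.3, -0.9, -3.4]
width: 0.0598
```

Request:
send_rows(angular=[[0,0,0],[0,0,0],[0,0,0],[0,0,0]], translation=[[0,0,-0.002],[0,0,-0.003],[0,0,-0.004],[0,0,-0.004]], fingers=[0,0,0,0])

```text
time: 21.85
eef_pos: [0.5304, -0.3389, 0.1074]
ee_rot: [0.0, 0.999, -0.033, 0.0]
ft_force: [0.3, -0.4, -2.1]
width: 0.06
```

Request:
send_rows(angular=[[0,0,0],[0,0,0],[0,0,0],[0,0,0]], translation=[[0,0,-0.001],[0,0,-0.002],[0,0,-0.003],[0,0,-0.003]], fingers=[0,0,0,0])

```text
time: 22.18
eef_pos: [0.5301, -0.3387, 0.104]
ee_rot: [-0.0, 0.999, -0.033, -0.0]
ft_force: [-0.1, 0.6, -2.3]
width: 0.06
```

Request:
send_rows(angular=[[0,0,0],[0,0,0],[0,0,0],[0,0,0]], translation=[[0,0,-0.0005],[0,0,-0.001],[0,0,-0.0015],[0,0,-0.0015]], fingers=[0,0,0,0])

```text
time: 22.52
eef_pos: [0.5302, -0.3387, 0.1026]
ee_rot: [-0.0, 0.999, -0.033, -0.0]
ft_force: [-0.4, -0.5, -2.9]
width: 0.0601
```

Request:
send_rows(angular=[[0,0,0],[0,0,0],[0,0,0],[0,0,0]], translation=[[0,0,-0.0005],[0,0,-0.001],[0,0,-0.0015],[0,0,-0.0015]], fingers=[0,0,0,0])

```text
time: 22.85
eef_pos: [0.5308, -0.3389, 0.1024]
ee_rot: [0.0, 0.999, -0.033, 0.001]
ft_force: [-1.2, 2.1, 4.5]
width: 0.0599
```

Request:
send_rows(angular=[[0,0,0],[0,0,0],[0,0,0],[0,0,0],[0,0,0],[0,0,0]], translation=[[0,0,0.0007],[0,0,0.0007],[0,0,0.0007],[0,0,0.0007],[0,0,0.0007],[0,0,0.0007]], fingers=[0,0,0.75,0.85,1,1])

```text
time: 23.35
eef_pos: [0.5302, -0.3389, 0.1016]
ee_rot: [0.0, 0.999, -0.033, -0.0]
ft_force: [1.3, 0.1, -0.2]
width: 0.0841
```

Request:
send_rows(angular=[[0,0,0],[0,0,0],[0,0,0],[0,0,0],[0,0,0],[0,0,0],[0,0,0],[0,0,0],[0,0,0],[0,0,0],[0,0,0],[0,0,0],[0,0,0],[0,0,0],[0,0,0],[0,0,0],[0,0,0],[0,0,0],[0,0,0],[0,0,0]], translation=[[0,0,0.005],[0,0,0.02],[0,0,0.045],[0,0,0.075],[0,0,0.105],[0,0,0.13],[0,0.01,0.15],[0,0.04,0.16],[0,0.08,0.16],[0,0.12,0.16],[0,0.16,0.16],[0,0.2,0.16],[0,0.24,0.16],[0,0.28,0.16],[0,0.32,0.16],[0,0.36,0.16],[0,0.39,0.16],[0,0.41,0.16],[0,0.41,0.16],[0,0.41,0.16]], fingers=[1,1,1,1,1,1,1,1,1,1,1,1,1,1,1,1,1,1,1,1])

```text
time: 25.02
eef_pos: [0.5302, 0.072, 0.2622]
ee_rot: [0.0, 0.999, -0.032, 0.0]
ft_force: [0.2, 0.6, 0.6]
width: 0.0884
```

```bash
python3 - <<'E'
from workcell import monitor, capture
import cv2,numpy as np
s=monitor.sense();print(s["eef_pos"],s["ft_force"],s["width"])
a=capture("side")["image"];b=capture("top")["image"]
cv2.imwrite("pics/f_side.png",a);cv2.imwrite("pics/f_top.png",b)
cv2.imwrite("pics/g8.png",np.hstack([cv2.resize(i,None,fx=4,fy=4,interpolation=cv2.INTER_CUBIC) for i in(a[250:390,320:420],b[140:280,360:460])]))
E
```

```text
[0.53022638 0.07201424 0.26220276] [0.23274909 0.60453499 0.58059481] 0.08835009259543297
```

View pics/g8.png

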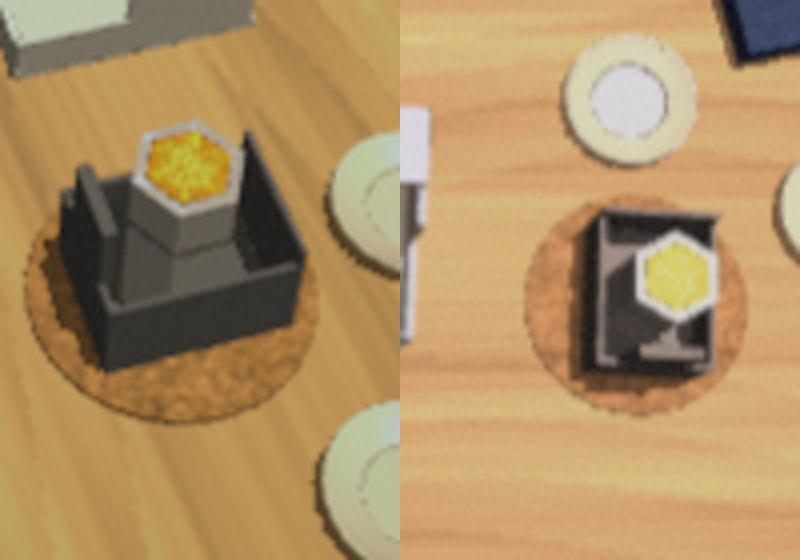

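The tin stands upright in the bin, and the bin stands level on the mat. I'll do one numeric check of the centring.

```bash
python3 - <<'E'
from h import *
from scipy.optimize import least_squares
ft=crop(np.array([[600,210],[718,215]])-[400,0],360,140,4); fs=crop([[108,372],[298,324],[303,256]],320,250,4)
Pt=np.array([[60,45,84],[60,-45,84]])/1e3; Ps=np.array([[-60,-45,4],[60,-45,4],[60,-45,84]])/1e3
F=lambda p:np.r_[(proj("top",place(p,Pt))-ft).ravel(),(proj("side",place(p,Ps))-fs).ravel()]
s=least_squares(F,[.527,-.335,-.07]);print("bin",s.x,s.fun.round(1))
print("top only (yaw -4.4)",least_squares(lambda p:(proj("top",place([*p,-.076],Pt))-ft).ravel(),[.527,-.335]).x)
E
```

```text
bin [ 0.52708633 -0.33652016 -0.05645708] [ 1.1 -0.8  0.8 -0.7 -1.   0.9 -1.7 -0.1  1.1 -1.9]
top only (yaw -4.4) [ 0.52485174 -0.33221555]
```

The fitted bin centre is (0.527, -0.3365) and the mat centre is (0.527, -0.335), so it is centred to within a few millimetres. I'll hand the job in.

```bash
python3 - <<'E'
from workcell import ticket
print(ticket.close_job())
E
```

```text
the job is handed in; nothing more can be done
None
```

The deep bin is upright in the middle of the mat with the tin standing upright inside it, and I handed the job in at about 25 s of robot time.

**What I did**
- **Tin aside:** I set it upright on the shelf at about (0.40, -0.47).
- **Bin out:** I gripped the pull tab, tilted the bin back 18° and drew it forward from under the keeper. The wrist carried only about 3–4 N throughout, so nothing was forced.
- **Bin down, tin in:** I set the bin on the mat, then lowered the tin into it. The tin touched down with a brief push of about 5–7 N. I let go and moved the arm clear.

**Last checks**
- **Centring:** the final pictures show both upright. The two cameras together put the bin centre at (0.527, -0.3365), against a mat centre of about (0.527, -0.335).
- **Disagreement:** the top camera alone puts the bin centre about 4–5 mm from the two-camera fit. The fit errors were 1–2 pixels, so the centring is good to a few millimetres.
- **Other things:** the saucers looked undisturbed in the views I saw. I did not check the other objects in a final picture, but the arm only passed above the work area and the wrist force showed no unexpected contact.

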